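# Lay out the walnut chair-back segments for gluing

### The arm

A 6-joint arm with a two-finger parallel gripper is mounted at the origin on the work surface. World frame = base frame: x ahead of the robot, y to its left, z up, the work surface at z = 0. Lengths are in mm, angles in rad, forces in N, time in s.
With the tool pointing down it reaches from about 375 to 975 mm from the base axis. Payload 3.8 kg.
Tool frame: the origin (TCP) lies at the very end of the fingers, on their centre line; the grasp point (between the pads) lies 19 mm behind it (arm.tcp_to_grasp is the z of the grasp point in the tool frame, in mm); z points along the fingers, y is the line along which they close (so a half turn about z gives the same grasp; the last joint's range is limited). The gripper opens to 88 mm and grips with 3 to 60 N. Pads are 18 mm wide; open, the fingers measure 123 mm over their backs; the gripper's body (75 mm by 187 mm) begins 45 mm behind the grasp point.
Start: joints at [1.277, 0.264, 1.604, -0, 1.274, -0.037], TCP at [171.439, 652.86, 238.706] pointing down, gripper open.
Joint ranges: [-2.63, 2.63], [-0.94, 2.18], [0.31, 2.57], [-1.31, 4.45], [0, 2.66], [-2.55, 2.55]. Speed limits (rad/s): [2.57, 2.57, 3.14, 3.14, 3.14, 3.14].

### API

Orientations are given as a unit quaternion [x, y, z, w].
In Python, from plant import monitor, vision, finish_job, nets, arm gives the robot as it stands. The module is installed in compiled form; this text tells all that it offers.
- The arm moves only by the tool arm_command, never from a script. Its argument "commands" is a list that holds one entry, the list of rows, each a list of 7 numbers: the shift along the world's x, y, z normalised to -1 to 1, where 1 is 2.5 cm, then the turn, a rotation vector about the world's x, y, z normalised to -1 to 1, where 1 is 8 degrees, then the closure, from 0 (fully open) to 1 (shut). A call has 1 to 12 rows; each row shifts and turns the commanded pose from where the row before left it; what a row does not reach is not made up. A row lasts 1/8 s, in which the tool goes at most 62.5 mm and 10.7 degrees, less where a joint would pass 70% of its speed; a pose out of reach is approached as far as the arm can. A call with a number of a shift or a turn outside -1 to 1 is refused whole. A call with a gripper value outside its range is refused whole. The fingers move at their own pace and stop on an object; "force" is the grip in N (left out, the last holds). Time passes only in rows, so rows that do not move let the fingers close. It gives the time, the measured TCP pose, the force, the opening and the grip force at its end, in the units of the state.
- monitor.state(): the state, without advancing time (a new reading comes with each control period).
- vision.grab_frame(name): name is "side" or "top"; returns the picture (420x560x3 uint8, blue, green, red); there is no depth.
- vision.calibration(name): a dict with "mtx" (3x3 intrinsics, pixels), "pose" (4x4, takes a point from camera to world coordinates). Camera axes: x right, y down, z forward; pixel columns grow to the right and rows downward; lengths in mm; the calibration is good to about 2 mm. A picture is of the moment at which its call begins. calibration takes no time and is no camera call.
- finish_job(): hands the job in; it is judged then, once.
Trained networks look in the newest picture that a camera, given by its name, has taken for a name from the list of things; names that differ only in an ending like _2 or _b are one class to them, and where a whole thing is asked for, a point or a joint stands for the part that bears it (a point fixed in the world has none). Each returns a list of dicts, best first, with "confidence" (0 to 1); they miss things now and then, are a little off and sometimes report something else, mostly with a low value. They report only what shows in the picture. A call takes as long as a camera call. They do not tell look-alikes from the thing itself.
- nets.regions_of(camera, query): "region" (420x560 bool, what is visible of it) and "position" ([row, column] in pixels, amid what is visible of it).
The state is a dict: "time": time; "joint_positions": joint angles; "qvel": joint speeds; "effort": joint torques, N m; "ee_pos": TCP position; "tcp_rot": TCP orientation; "wrist_force": force on the tool from outside, world axes, zero at the start; "ft_torque": the same for the moment, N m; "width": opening from 0.0 (shut) to 1.0 (fully open); "gripper_force": force on a finger pad.
Only numpy, scipy, OpenCV 4.12 (cv2) and the standard library are available. Lean on these libraries where they do the work, as an engineer would, in place of code of your own. Each camera call takes 0.05 s, during which the arm holds its last target. There are 200 camera calls.

### The job

Take the two dark walnut segments out of the blue pocket tray and lay them flat on the white board, one centred along each green stripe, both with the outside of their arch towards the red fence. Set them down on the board rather than dropping them, and leave the pale segments in their pockets and the glue bottle and tape measure where they stand.

Things in the scene. Friction and masses are not known exactly. Their poses are not given: they have to be found in the camera images.
- walnut_a: Dark brown walnut segment: arc-shaped bar, section 24 mm wide x 26 mm high, lying flat; 158 mm long over the ends (own x), 37 mm over the bow (own y), 65 g. Origin: underside, centre of that 158 x 37 outline; z up. Own +y points to the outside (convex side) of the arch. At mid-length the bar's centreline is 6.6 mm towards +y from the origin.
- walnut_b: A second, identical dark brown walnut segment; same origin and axes as walnut_a.
- walnut_a_grip (a point): Centre of the top face of walnut_a at mid-length (26 mm above its underside); axes as the segment's: the bar runs along x here and is 24 mm wide along y.
- walnut_b_grip (a point): The same point of walnut_b.
- beech_a: Pale wood segment of the same shape, origin and axes as the walnut ones; stays in its pocket.
- beech_b: A second pale wood segment; stays in its pocket.
- tray: Fixed blue tray, 196 (own x) x 344 mm (own y), 20 mm high, floor 6 mm thick; origin underside centre. Four pockets at y = -120, -40, 40, 120 mm, each 176 x 56 mm, long along x, one segment in each, any order, arching either way. Dividers only at the pocket ends: the middle 84 mm is an open finger channel. Neighbours are 35 to 75 mm apart, so a fully open gripper may strike them.
- board: Fixed white lay-up board, 240 mm (own x) by 200 mm (own y), 12 mm thick, with a red fence along its +x edge and two green painted stripes along y. Origin at the underside centre.
- stripe_far (a point): Centre of the green stripe nearer the fence, on the board's top face (12 mm above the table); stripe 44 mm wide along the board's x, 166 mm long along its y, no thickness. Axes as the board's.
- stripe_near (a point): Centre of the other green stripe, same size, 90 mm away from the first on the side away from the fence.
- fence (a point): Middle of the red fence, which is 14 mm thick (board x), 200 mm long (board y) and rises 20 mm above the board's top face; 81 mm from the centre of the stripe beside it.
- glue: Yellow glue bottle, 60 mm wide, 170 mm high, a bystander; origin at its underside.
- tape: Yellow tape measure, 65 x 65 x 35 mm, a bystander; origin at its underside.
Mind the look-alikes: they are no part of the job. What is shaped like the walnut_a but pink is not meant. Leave any purple look-alike of the walnut_b alone.

How it is judged:
By the outcome, as a careful person would: the job done as asked, in the order asked, and still so for the second after the job is handed in, with the robot touching nothing.
It also fails if it takes over 56 s, if anything falls off the work surface, if the arm or the gripper's body presses on something with over 40 N, if the wrist force passes 120 N, or if a joint passes its speed limit or range.

## Working session

There is one attempt and no reset: what is moved stays moved. The work goes in short steps, Python scripts to look and compute and a tool call to move; the robot and the scene stay as the last step left them, time stands still between calls to the robot, and variables do not carry over. Pictures are saved under pics/ and viewed, at most 10 in all, crops included, and the job is handed in when it is done.

Besides the shell and the picture viewer there is one more tool, called after "Request:" in YAML: its name, and indented under it one key for each argument. arm_command: Moves the arm, as the interface text tells. Scaled input: -1 to 1 covers 2.5 cm each way for a shift and 8 degrees each way for a turn. Its arguments: {"type":"object","properties":{"commands":{"type":"array"},"force":{"type":"number"}},"required":["commands"]}

```bash
mkdir -p pics; python3 - <<'E'
from plant import monitor, vision, nets
import cv2,numpy as np
for n in("top","side"):
    cv2.imwrite(f"pics/{n}0.png",vision.grab_frame(n)); c=vision.calibration(n); print(n,c["mtx"].round(1).tolist(),c["pose"].round(3).tolist())
s=monitor.state();print(s["time"],s["ee_pos"],s["tcp_rot"],s["width"])
E
```

```text
top [[464.8, 0.0, 278.3], [0.0, 464.8, 213.2], [0.0, 0.0, 1.0]] [[-0.015, -0.994, 0.105, 299.758], [-1.0, 0.014, -0.004, 25.464], [0.002, -0.105, -0.995, 1565.022], [0.0, 0.0, 0.0, 1.0]]
side [[399.2, 0.0, 274.2], [0.0, 399.2, 209.2], [0.0, 0.0, 1.0]] [[0.864, -0.281, 0.418, -54.919], [-0.504, -0.511, 0.697, -816.226], [0.018, -0.812, -0.583, 745.802], [0.0, 0.0, 0.0, 1.0]]
0.1 [171.25054926 652.242707   237.49619135] [ 1.28033861e-01  9.91769251e-01 -1.02554408e-03 -1.74965177e-04] 1.0035464322478527
```

View pics/top0.png

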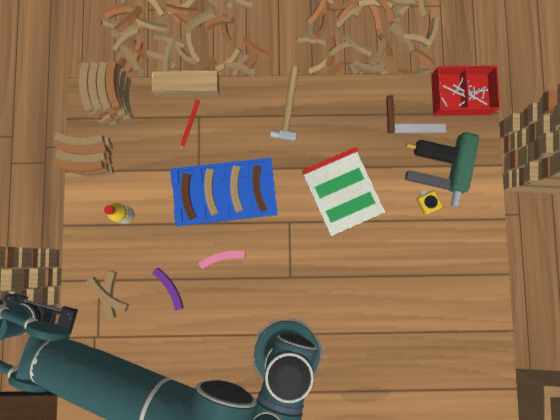

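View pics/side0.png

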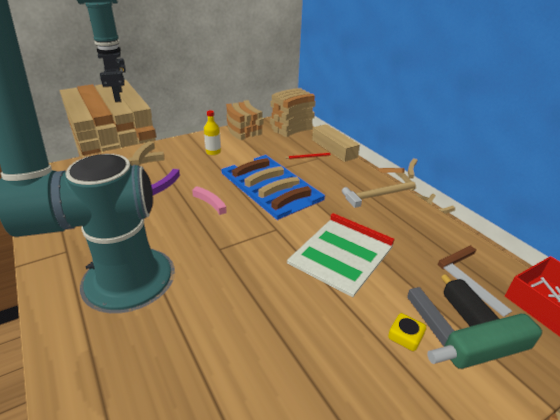

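```bash
cat > h.py <<'E'
from plant import monitor, vision, nets
import cv2,numpy as np
from scipy.optimize import minimize,brentq
CAL={n:vision.calibration(n) for n in("top","side")}
def proj(n,P):
    T=np.linalg.inv(CAL[n]["pose"]); P=np.asarray(P,float)@T[:3,:3].T+T[:3,3]; q=P@CAL[n]["mtx"].T; return q[:,:2]/q[:,2:]
def unproj(n,uv,z):
    c=CAL[n];d=np.c_[np.atleast_2d(uv),np.ones(len(np.atleast_2d(uv)))]@np.linalg.inv(c["mtx"]).T@c["pose"][:3,:3].T
    o=c["pose"][:3,3]; return o+d*((z-o[2])/d[:,2])[:,None]
a0=brentq(lambda a:79/np.sin(a)-(79/np.sin(a)-24)*np.cos(a)-37,.2,.55);R0=79/np.sin(a0)
def arc(pose,z0,n=9):
    x,y,t=pose;th=np.linspace(-a0,a0,n);yc=18.5-R0
    o=np.c_[R0*np.sin(th),yc+R0*np.cos(th)];i=np.c_[(R0-24)*np.sin(th),yc+(R0-24)*np.cos(th)]
    M=np.array([[np.cos(t),-np.sin(t)],[np.sin(t),np.cos(t)]])
    return [np.c_[(w@M.T)+[x,y],np.full(n,z)] for w in(o,i) for z in(z0,z0+26)]
def sil(n,pose,z0,shape=(420,560)):
    S=8;m=np.zeros((shape[0]*1,shape[1]*1),np.float32)
    ps=[proj(n,p) for p in arc(pose,z0)]; lo=np.floor(np.vstack(ps).min(0)).astype(int)-2;hi=np.ceil(np.vstack(ps).max(0)).astype(int)+3
    big=np.zeros(((hi-lo)[1]*S,(hi-lo)[0]*S),np.uint8)
    for k in range(len(ps[0])-1):
        q=np.vstack([p[k:k+2] for p in ps]);h=cv2.convexHull(((q-lo+.5)*S).astype(np.float32))
        cv2.fillConvexPoly(big,np.round(h).astype(np.int32),255)
    m[lo[1]:hi[1],lo[0]:hi[0]]=cv2.resize(big,tuple((hi-lo).tolist()),interpolation=cv2.INTER_AREA)/255.
    return m
def fit(masks,z0,guess):
    best=None
    for dt in(0,np.pi):
        g=np.array(guess)+[0,0,dt]
        f=lambda p:sum(np.abs(sil(n,p,z0)-m).sum() for n,m in masks.items())
        r=minimize(f,g,method="Nelder-Mead",options=dict(initial_simplex=g+np.array([[0,0,0],[10,0,0],[0,10,0],[0,0,.15]]),xatol=.05,fatol=.1))
        print("  cost",round(r.fun,1),r.x.round(3))
        if best is None or r.fun<best.fun: best=r
    return best.x
E
python3 - <<'E'
from h import *
F={n:vision.grab_frame(n) for n in("top","side")}
t=F["top"]
crop=cv2.resize(t[140:250,160:400],None,fx=3.3,fy=3.3,interpolation=cv2.INTER_CUBIC);cv2.imwrite("pics/crop1.png",crop)
W=[]
for n in F:
    hsv=cv2.cvtColor(F[n],cv2.COLOR_BGR2HSV)
    g=cv2.inRange(hsv,(50,90,50),(75,255,255))
    k,l,s,c=cv2.connectedComponentsWithStats(g)
    for i in range(1,k):
        if s[i,4]>300:
            cn=cv2.findContours((l==i).astype(np.uint8),0,2)[0][0][:,0]
            w=unproj(n,cn,12)[:,:2].astype(np.float32);print(n,"green",c[i].round(1),s[i,4],unproj(n,c[i],12).round(1),[np.round(v,1) for v in cv2.minAreaRect(w)])
    for r in nets.regions_of(n,"walnut_a"):
        m=r["region"];print(n,"walnut",round(r["confidence"],2),np.round(r["position"],1),m.sum(),np.median(F[n][m],0),unproj(n,np.argwhere(m).mean(0)[::-1],25).round(0))
    for q in("tray","board"):
        for r in nets.regions_of(n,q)[:2]:
            m=r["region"];cn=cv2.findContours(m.astype(np.uint8),0,2)[0];cn=max(cn,key=len)[:,0]
            print(n,q,round(r["confidence"],2),np.round(r["position"],1),[np.round(v,1) for v in cv2.minAreaRect(unproj(n,cn,20 if q=="tray" else 12)[:,:2].astype(np.float32))])
E
```

```text
top green [465.  162.1] 695 [[ 628.5 -617.4   12. ]] [array([ 629.2, -615.7]), array([ 56.5, 202.2]), np.float64(76.1)]
top green [339.  182.5] 596 [[ 564.4 -186.8   12. ]] [array([ 564.5, -187.1]), array([ 42. , 163.9]), np.float64(22.8)]
top green [350.1 206.7] 606 [[ 481.6 -222.1   12. ]] [array([ 481.6, -221.9]), array([ 42.2, 163.7]), np.float64(22.9)]
top walnut 0.81 [190.4 263.4] 306 [45. 62. 96.] [[545.  87.  25.]]
top walnut 0.65 [257.9 218.9] 380 [159. 132. 221.] [[316. 212.  25.]]
top walnut 0.64 [195.7 183.8] 390 [45. 61. 95.] [[525. 325.  25.]]
top walnut 0.59 [290.4 170.9] 383 [147.  64. 117.] [[218. 379.  25.]]
top tray 0.69 [192.2 223.7] [array([538.1, 202.3]), array([197.9, 346.4]), np.float64(5.6)]
top tray 0.41 [204.2 424.5] [array([ 495.8, -482.7]), array([72. , 67.1]), np.float64(24.1)]
top board 0.93 [193.7 344.1] [array([ 535. , -198.1]), array([244.2, 202.4]), np.float64(22.3)]
side green [347.7 245.7] 561 [[ 563.9 -191.    12. ]] [array([ 563.3, -187.8]), array([ 42.1, 162.9]), np.float64(22.9)]
side green [331.8 263.4] 671 [[ 481.3 -226.7   12. ]] [array([ 480.3, -222.6]), array([ 42. , 163.5]), np.float64(23.1)]
side green [493.2 339.4] 3102 [[ 645.6 -594.1   12. ]] [array([ 648.2, -592.3]), array([ 83.9, 245.8]), np.float64(76.0)]
side walnut 0.89 [168.8 251.9] 329 [36. 54. 68.] [[520. 314.  25.]]
side walnut 0.86 [195.7 287.8] 442 [38.  57.  76.5] [[544.  78.  25.]]
side walnut 0.85 [197.6 209.7] 422 [143. 124. 196.] [[310. 189.  25.]]
side walnut 0.58 [186.  166.4] 340 [ 88.  51. 101.] [[220. 361.  25.]]
side walnut 0.29 [178.8 262.5] 385 [ 85.  99. 117.] [[530. 237.  25.]]
side tray 0.8 [190.4 276.6] [array([531.6, 188.8]), array([216.1, 366.9]), np.float64(5.7)]
side board 0.92 [256.7 341.3] [array([ 539.2, -197. ]), array([274.8, 212.3]), np.float64(23.3)]
```

View pics/crop1.png

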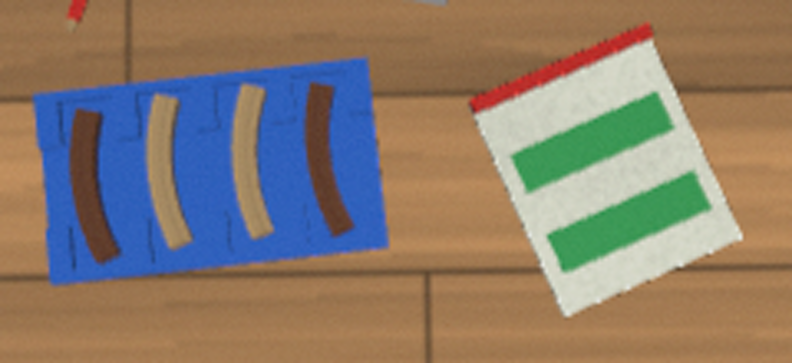

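The crop shows both walnuts, at (188,197) and (259,188) in the full picture, with their convex side to the left (+y world). The green stripes agree between the two cameras to about 1 mm, 90 mm apart, with the board yaw at 22.9°. The pink and purple arcs outside the tray are the look-alikes.

```bash
cat > f.py <<'E'
from h import *
def walnuts(z0=6,gs=((530,325,0.),(545,87,0.)),cams=("top","side")):
    F={n:vision.grab_frame(n) for n in cams};out=[]
    for g in gs:
        for sel in [(c,) for c in cams]+[tuple(cams)]:
            M={}
            for n in sel:
                hsv=cv2.cvtColor(F[n],cv2.COLOR_BGR2HSV); im=F[n].astype(int)
                dark=((im[...,2]<125)&(im[...,2]>im[...,0]+12)).astype(np.uint8)
                c=proj(n,[[g[0],g[1],z0+13]])[0];k,l,s,cc=cv2.connectedComponentsWithStats(dark)
                i=min((i for i in range(1,k) if 150<s[i,4]<900),key=lambda i:np.hypot(*(cc[i]-c)))
                M[n]=(l==i).astype(np.float32);print(n,s[i,4],cc[i].round(1))
            p=fit(M,z0,g);print(sel,p.round(3))
        gx=p[:2]+6.6*np.array([-np.sin(p[2]),np.cos(p[2])]);print("GRIP",gx.round(1),"yaw deg",np.degrees(p[2]).round(2));out.append(p)
    return out
if __name__=="__main__": walnuts()
E
python3 f.py
```

```text
top 330 [186.5 195.8]
  cost 66.8 [5.26188e+02 3.25459e+02 1.41000e-01]
  cost 187.0 [526.521 330.99    3.293]
('top',) [5.26188e+02 3.25459e+02 1.41000e-01]
side 290 [250.2 166.5]
  cost 80.4 [5.23315e+02 3.24054e+02 1.73000e-01]
  cost 92.0 [526.718 329.657   3.255]
('side',) [5.23315e+02 3.24054e+02 1.73000e-01]
top 330 [186.5 195.8]
side 290 [250.2 166.5]
  cost 151.0 [5.24202e+02 3.24943e+02 1.46000e-01]
  cost 281.3 [528.61  330.629   3.278]
('top', 'side') [5.24202e+02 3.24943e+02 1.46000e-01]
GRIP [523.2 331.5] yaw deg 8.34
top 288 [257.5 187.7]
  cost 58.3 [5.49924e+02 8.74460e+01 1.37000e-01]
  cost 189.6 [547.035  91.986   3.245]
('top',) [5.49924e+02 8.74460e+01 1.37000e-01]
side 371 [290.4 196.6]
  cost 79.5 [5.49562e+02 8.81350e+01 1.51000e-01]
  cost 120.8 [554.773  92.311   3.268]
('side',) [5.49562e+02 8.81350e+01 1.51000e-01]
top 288 [257.5 187.7]
side 371 [290.4 196.6]
  cost 139.2 [5.4938e+02 8.7321e+01 1.5400e-01]
  cost 311.7 [554.554  92.541   3.273]
('top', 'side') [5.4938e+02 8.7321e+01 1.5400e-01]
GRIP [548.4  93.8] yaw deg 8.81
```

Request:
arm_command:
  commands:
    - [[0.95,-0.86,0,0,0,0.24,0.45],[0.95,-0.86,0,0,0,0.24,0.45],[0.95,-0.86,0,0,0,0.24,0.45],[0.95,-0.86,0,0,0,0.24,0.45],[0.95,-0.86,0,0,0,0.24,0.45],[0.95,-0.86,0,0,0,0.24,0.45],[0.95,-0.86,0,0,0,0.24,0.45],[0.95,-0.86,0,0,0,0.24,0.45],[0.95,-0.86,0,0,0,0.24,0.45],[0.95,-0.86,-0.5,0,0,0.24,0.45],[0.95,-0.86,-0.5,0,0,0.24,0.45],[0.95,-0.86,-0.5,0,0,0.24,0.45]]
  force: 15

```text
time: 2.1
ee_pos: [457.2, 394.2, 201.1]
tcp_rot: [-0.073, 0.997, 0.0, 0.0]
wrist_force: [0.2, 0.5, 0.3]
width: 0.555
gripper_force: 0.0
```

Request:
arm_command:
  commands:
    - [[0.9,-0.84,-0.5,0,0,0,0.45],[0.9,-0.84,-0.5,0,0,0,0.45],[0.9,-0.84,-0.5,0,0,0,0.45],[0,0,-1,0,0,0,0.45],[0,0,-1,0,0,0,0.45],[0,0,-1,0,0,0,0.45],[0,0,-1,0,0,0,0.45],[0,0,0,0,0,0,0.45]]

```text
time: 3.1
ee_pos: [522.1, 330.8, 61.4]
tcp_rot: [-0.073, 0.997, -0.001, -0.002]
wrist_force: [0.0, 0.0, -0.2]
width: 0.551
gripper_force: 0.0
```

```bash
python3 - <<'E'
from h import *
t=vision.grab_frame("top");s=vision.grab_frame("side")
a=cv2.resize(t[150:240,160:290],(560,388),interpolation=cv2.INTER_CUBIC);b=cv2.resize(s[130:220,210:340],(560,388),interpolation=cv2.INTER_CUBIC)
cv2.imwrite("pics/g1.png",cv2.resize(np.hstack([a,b]),(800,277)));print(monitor.state()["ee_pos"])
E
```

```text
[524.19919556 332.03214783  64.21770996]
```

View pics/g1.png

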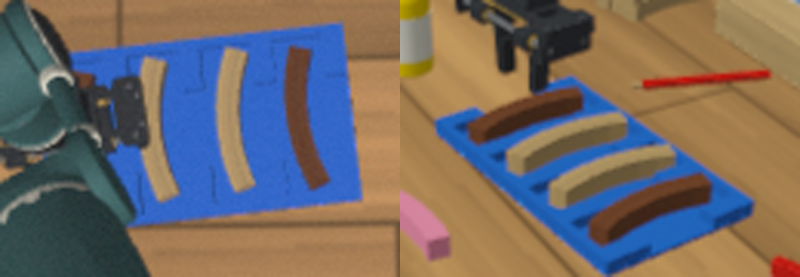

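The side view shows the fingers straddling the left walnut at mid-length, clear of the pale neighbour. Next I'll go down and grip.

Request:
arm_command:
  commands:
    - [[0,0,-0.73,0,0,0,0.45],[0,0,-0.73,0,0,0,0.45],[0,0,-0.5,0,0,0,0.45],[0,0,-0.23,0,0,0,0.45],[0,0,0,0,0,0,1],[0,0,0,0,0,0,1],[0,0,0,0,0,0,1],[0,0,0,0,0,0,1],[0,0,0,0,0,0,1]]
  force: 20

```text
time: 4.32
ee_pos: [524.5, 332.1, 9.6]
tcp_rot: [-0.073, 0.997, 0.0, 0.001]
wrist_force: [-0.1, -0.3, 2.6]
width: 0.269
gripper_force: 20.0
```

Request:
arm_command:
  commands:
    - [[0,0,0.5,0,0,0,1],[0,0,1,0,0,0,1],[0,0,1,0,0,0,1],[0,0,1,0,0,0,1],[0,0,0.5,0,0,0,1],[0,-0.4,0,0,0,0,1],[0,-0.7,0,0,0,0,1],[0,-0.87,0,0,0,0,1]]

```text
time: 5.32
ee_pos: [522.9, 280.7, 107.5]
tcp_rot: [-0.073, 0.997, -0.001, -0.001]
wrist_force: [0.7, -0.8, -0.4]
width: 0.267
gripper_force: 20.0
```

Request:
arm_command:
  commands:
    - [[0.1,-0.9,0,0,0,-0.5,1],[0.1,-0.9,0,0,0,-0.5,1],[0.1,-0.9,0,0,0,-0.5,1],[0.1,-0.9,0,0,0,-0.5,1],[0.1,-0.9,0,0,0,-0.5,1],[0.1,-0.9,0,0,0,-0.5,1],[0.1,-0.9,0,0,0,-0.5,1],[0.1,-0.9,0,0,0,-0.5,1],[0.1,-0.9,0,0,0,-0.5,1],[0.1,-0.9,0,0,0,-0.5,1]]

```text
time: 6.58
ee_pos: [548.8, 55.7, 108.9]
tcp_rot: [0.276, 0.961, -0.0, 0.0]
wrist_force: [0.2, 0.2, 0.0]
width: 0.271
gripper_force: 20.0
```

Request:
arm_command:
  commands:
    - [[0.1,-0.9,0,0,0,-0.5,1],[0.1,-0.9,0,0,0,-0.5,1],[0.1,-0.9,0,0,0,-0.5,1],[0.1,-0.9,0,0,0,-0.5,1],[0.1,-0.9,0,0,0,-0.5,1],[0.1,-0.9,0,0,0,-0.5,1],[0.1,-0.9,0,0,0,-0.5,1],[0.1,-0.9,0,0,0,-0.5,1],[0.06,-0.9,0,0,0,-0.44,1],[0,-0.7,0,0,0,0,1],[0,-0.5,0,0,0,0,1],[0,-0.4,0,0,0,0,1]]

```text
time: 8.07
ee_pos: [570.3, -185.5, 108.9]
tcp_rot: [0.553, 0.833, 0.0, -0.0]
wrist_force: [-0.1, -0.4, -1.5]
width: 0.273
gripper_force: 20.0
```

Request:
arm_command:
  commands:
    - [[0,0,-0.8,0,0,0,1],[0,0,-1,0,0,0,1],[0,0,-0.9,0,0,0,1],[0,0,-0.6,0,0,0,1],[0,0,-0.3,0,0,0,1],[0,0,-0.08,0,0,0,1],[0,0,0,0,0,0,1]]

```text
time: 8.95
ee_pos: [571.0, -185.0, 17.5]
tcp_rot: [0.553, 0.833, 0.0, 0.001]
wrist_force: [0.2, -0.6, 0.5]
width: 0.269
gripper_force: 20.0
```

```bash
python3 - <<'E'
from h import *
s=vision.grab_frame("side");t=vision.grab_frame("top")
a=cv2.resize(t[130:250,280:400],(400,400),interpolation=cv2.INTER_CUBIC);b=cv2.resize(s[190:310,280:400],(400,400),interpolation=cv2.INTER_CUBIC)
cv2.imwrite("pics/p1.png",np.hstack([a,b]));s=monitor.state();print(s["ee_pos"],s["wrist_force"])
E
```

```text
[ 571.20679398 -185.15962132   17.86539681] [ 0.83793679  0.21692735 -0.43837244]
```

View pics/p1.png

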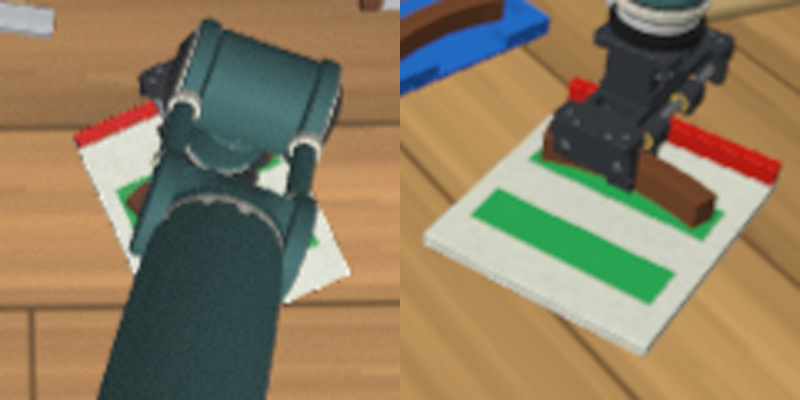

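The side view shows the walnut just above the far stripe, with its arch towards the fence. I'll lower it gently until it touches.

Request:
arm_command:
  commands:
    - [[0,0,-0.06,0,0,0,1],[0,0,0,0,0,0,1]]

```text
time: 9.3
ee_pos: [570.6, -185.0, 15.7]
tcp_rot: [0.553, 0.833, 0.0, 0.0]
wrist_force: [-0.9, 0.5, -1.0]
width: 0.273
gripper_force: 20.0
```

Request:
arm_command:
  commands:
    - [[0,0,-0.04,0,0,0,1],[0,0,0,0,0,0,1]]

```text
time: 9.55
ee_pos: [570.6, -185.0, 15.6]
tcp_rot: [0.553, 0.833, -0.0, 0.0]
wrist_force: [-2.0, 1.1, 6.4]
width: 0.269
gripper_force: 20.0
```

Request:
arm_command:
  commands:
    - [[0,0,0,0,0,0,0.6],[0,0,0,0,0,0,0.45],[0,0,0,0,0,0,0.45],[0,0,0.4,0,0,0,0.45],[0,0,1,0,0,0,0.45],[0,0,1,0,0,0,0.45],[0,0,1,0,0,0,0.45],[0,0,1,0,0,0,0.45]]

```text
time: 10.55
ee_pos: [570.6, -184.9, 126.0]
tcp_rot: [0.553, 0.833, 0.0, 0.0]
wrist_force: [0.5, -0.1, -0.3]
width: 0.55
gripper_force: 0.0
```

Request:
arm_command:
  commands:
    - [[-0.07,0.93,0,0,0,0.79,0.45],[-0.07,0.93,0,0,0,0.79,0.45],[-0.07,0.93,0,0,0,0.79,0.45],[-0.07,0.93,0,0,0,0.79,0.45],[-0.07,0.93,0,0,0,0.79,0.45],[-0.07,0.93,0,0,0,0.79,0.45],[-0.07,0.93,0,0,0,0.79,0.45],[-0.07,0.93,0,0,0,0.79,0.45],[-0.07,0.93,0,0,0,0.79,0.45],[-0.07,0.93,0,0,0,0.79,0.45],[-0.07,0.93,0,0,0,0.79,0.45],[-0.07,0.93,0,0,0,0.79,0.45]]

```text
time: 12.05
ee_pos: [549.5, 94.9, 125.2]
tcp_rot: [-0.077, 0.997, 0.0, 0.0]
wrist_force: [0.9, 0.5, -0.1]
width: 0.553
gripper_force: 0.0
```

Request:
arm_command:
  commands:
    - [[0,0,-1,0,0,0,0.45],[0,0,-1,0,0,0,0.45],[0,0,-0.5,0,0,0,0.45],[0,0,0,0,0,0,0.45],[0,0,0,0,0,0,0.45]]

```text
time: 12.68
ee_pos: [550.3, 94.1, 63.0]
tcp_rot: [-0.075, 0.997, 0.0, 0.001]
wrist_force: [-1.2, 0.2, 0.3]
width: 0.551
gripper_force: 0.0
```

```bash
python3 - <<'E'
from f import *
s=vision.grab_frame("side");t=vision.grab_frame("top")
a=cv2.resize(t[130:250,280:400],(400,400),interpolation=cv2.INTER_CUBIC);b=cv2.resize(s[130:230,220:320],(400,400),interpolation=cv2.INTER_CUBIC)
cv2.imwrite("pics/g2.png",np.hstack([a,b]));print(monitor.state()["ee_pos"],monitor.state()["tcp_rot"])
walnuts(12,((564.3,-187.5,np.radians(-67.1)),))
E
```

```text
[550.48793491  94.14273     63.20122747] [-7.52826816e-02  9.97161647e-01  5.24294398e-05  1.07897234e-03]
top 359 [339.5 180.9]
  cost 34.3 [ 565.861 -186.158   -1.183]
  cost 181.1 [ 571.277 -184.874    1.98 ]
('top',) [ 565.861 -186.158   -1.183]
side 644 [348.3 241.5]
  cost 55.8 [ 562.866 -186.349   -1.172]
  cost 179.8 [ 567.819 -184.028    1.973]
('side',) [ 562.866 -186.349   -1.172]
top 359 [339.5 180.9]
side 644 [348.3 241.5]
  cost 111.3 [ 564.717 -185.547   -1.173]
  cost 366.7 [ 568.68  -183.671    1.956]
('top', 'side') [ 564.717 -185.547   -1.173]
GRIP [ 570.8 -183. ] yaw deg -67.22
```

View pics/g2.png

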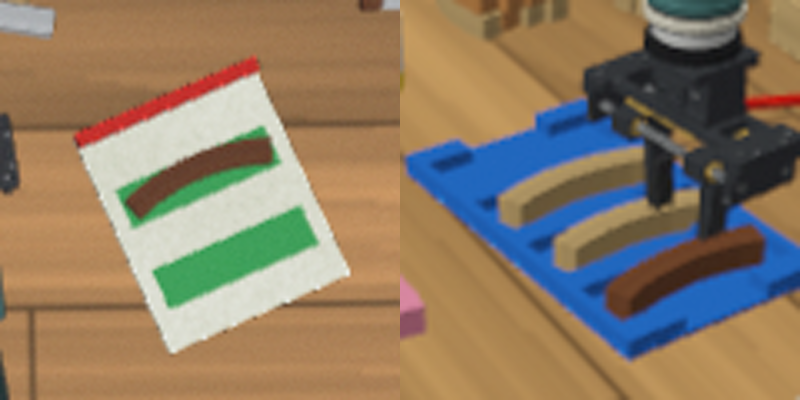

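The first walnut lies on the far stripe, arch to the fence, within about 2 mm and 0.2° of its target. The gripper is above the second walnut, so I'll go down and grip it.

Request:
arm_command:
  commands:
    - [[0,0,-0.7,0,0,0,0.45],[0,0,-0.7,0,0,0,0.45],[0,0,-0.5,0,0,0,0.45],[0,0,-0.22,0,0,0,0.45],[0,0,0,0,0,0,1],[0,0,0,0,0,0,1],[0,0,0,0,0,0,1],[0,0,0,0,0,0,1],[0,0,0,0,0,0,1]]
  force: 20

```text
time: 14.0
ee_pos: [550.1, 94.2, 9.6]
tcp_rot: [-0.075, 0.997, 0.0, 0.001]
wrist_force: [0.8, 0.6, 2.6]
width: 0.269
gripper_force: 19.7
```

Request:
arm_command:
  commands:
    - [[0,0,0.5,0,0,0,1],[0,0,1,0,0,0,1],[0,0,1,0,0,0,1],[0,0,1,0,0,0,1],[0,0,0.5,0,0,0,1],[0,-0.4,0,0,0,0,1]]

```text
time: 14.75
ee_pos: [550.2, 84.3, 110.2]
tcp_rot: [-0.076, 0.997, 0.0, 0.001]
wrist_force: [-0.9, 0.1, -0.2]
width: 0.272
gripper_force: 19.7
```

Request:
arm_command:
  commands:
    - [[-0.2,-0.9,0,0,0,-0.7,1],[-0.2,-0.9,0,0,0,-0.7,1],[-0.2,-0.9,0,0,0,-0.7,1],[-0.2,-0.9,0,0,0,-0.7,1],[-0.2,-0.9,0,0,0,-0.7,1],[-0.2,-0.9,0,0,0,-0.7,1],[-0.2,-0.9,0,0,0,-0.7,1],[-0.2,-0.9,0,0,0,-0.7,1],[-0.2,-0.9,0,0,0,-0.7,1],[-0.2,-0.9,0,0,0,-0.7,1],[-0.2,-0.9,0,0,0,-0.7,1],[-0.2,-0.9,0,0,0,-0.7,1]]

```text
time: 16.25
ee_pos: [487.8, -186.7, 107.4]
tcp_rot: [0.491, 0.871, -0.0, -0.001]
wrist_force: [-0.0, -0.1, -0.1]
width: 0.267
gripper_force: 19.7
```

Request:
arm_command:
  commands:
    - [[-0.08,-0.8,0,0,0,-0.7,1],[0,-0.55,0,0,0,-0.36,1],[0,0,0,0,0,0,1],[0,0,-0.8,0,0,0,1],[0,0,-1,0,0,0,1],[0,0,-0.9,0,0,0,1],[0,0,-0.6,0,0,0,1],[0,0,-0.3,0,0,0,1],[0,0,-0.08,0,0,0,1],[0,0,0,0,0,0,1]]

```text
time: 17.5
ee_pos: [488.0, -219.8, 17.5]
tcp_rot: [0.552, 0.834, 0.0, 0.001]
wrist_force: [-0.5, 0.0, -0.8]
width: 0.27
gripper_force: 19.7
```

Request:
arm_command:
  commands:
    - [[0,0,-0.06,0,0,0,1],[0,0,-0.04,0,0,0,1],[0,0,0,0,0,0,1]]

```text
time: 17.88
ee_pos: [488.0, -220.0, 15.6]
tcp_rot: [0.552, 0.834, 0.0, 0.001]
wrist_force: [-1.8, 1.6, 6.3]
width: 0.27
gripper_force: 19.7
```

Contact at 6 N, as before. I'll release, rise and move aside for a look.

Request:
arm_command:
  commands:
    - [[0,0,0,0,0,0,0.6],[0,0,0,0,0,0,0.45],[0,0,0,0,0,0,0.45],[0,0,0.4,0,0,0,0.45],[0,0,1,0,0,0,0.45],[0,0,1,0,0,0,0.45],[0,0,1,0,0,0,0.45],[0,0,1,0,0,0,0.45],[0,0,1,0,0,0,0.45]]

```text
time: 19.0
ee_pos: [487.5, -219.7, 151.0]
tcp_rot: [0.552, 0.834, 0.0, 0.0]
wrist_force: [0.1, -0.3, 0.3]
width: 0.551
gripper_force: 0.0
```

Request:
arm_command:
  commands:
    - [[0,1,0,0,0,0,0.45],[0,1,0,0,0,0,0.45],[0,1,0,0,0,0,0.45],[0,1,0,0,0,0,0.45],[0,1,0,0,0,0,0.45],[0,1,0,0,0,0,0.45],[0,1,0,0,0,0,0.45],[0,1,0,0,0,0,0.45],[0,1,0,0,0,0,0.45],[0,1,0,0,0,0,0.45],[0,1,0,0,0,0,0.45],[0,0,0,0,0,0,0.45]]

```text
time: 20.5
ee_pos: [487.5, 56.5, 150.0]
tcp_rot: [0.551, 0.834, 0.0, 0.0]
wrist_force: [-0.4, -0.4, 0.3]
width: 0.547
gripper_force: 0.0
```

```bash
python3 - <<'E'
from f import *
cv2.imwrite("pics/end.png",vision.grab_frame("top"));s=monitor.state();print(s["time"],s["ee_pos"])
walnuts(12,((564.3,-187.5,np.radians(-67.1)),(481.2,-222.3,np.radians(-67.1))))
E
```

```text
20.55 [487.48019453  55.68408889 149.9426499 ]
top 359 [339.5 180.9]
  cost 33.5 [ 565.994 -185.737   -1.176]
  cost 179.7 [ 571.439 -184.279    1.969]
('top',) [ 565.994 -185.737   -1.176]
side 645 [348.3 241.5]
  cost 55.3 [ 562.912 -186.332   -1.172]
  cost 178.8 [ 567.819 -184.028    1.973]
('side',) [ 562.912 -186.332   -1.172]
top 359 [339.5 180.9]
side 645 [348.3 241.5]
  cost 111.1 [ 564.571 -185.322   -1.176]
  cost 363.7 [ 568.97  -183.602    1.963]
('top', 'side') [ 564.571 -185.322   -1.176]
GRIP [ 570.7 -182.8] yaw deg -67.4
top 349 [350.2 205.3]
  cost 30.1 [ 482.399 -218.597   -1.176]
  cost 190.1 [ 486.835 -215.793    1.97 ]
('top',) [ 482.399 -218.597   -1.176]
side 722 [331.7 258.5]
  cost 53.7 [ 479.94  -220.164   -1.172]
  cost 206.9 [ 484.876 -217.531    1.986]
('side',) [ 479.94  -220.164   -1.172]
top 349 [350.2 205.3]
side 722 [331.7 258.5]
  cost 106.1 [ 481.518 -218.917   -1.175]
  cost 399.5 [ 485.653 -216.554    1.975]
('top', 'side') [ 481.518 -218.917   -1.175]
GRIP [ 487.6 -216.4] yaw deg -67.3
```

View pics/end.png

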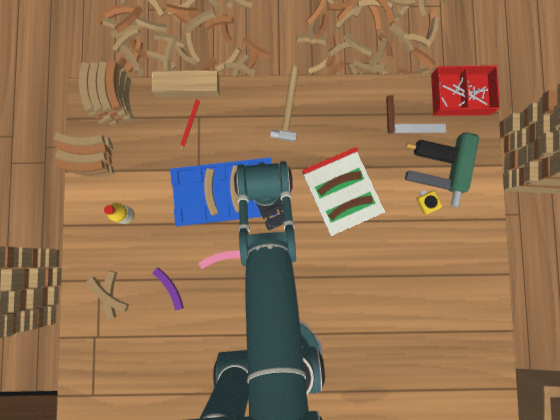

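The final picture shows both walnuts on their stripes, at (340,181) and (350,205). Both arch towards the fence and are within about 3 mm and 0.5°. The glue bottle, tape measure and pink and purple look-alikes haven't moved, the pale segments are still in the tray, and the gripper is clear.

```bash
python3 -c "
from plant import finish_job
print(finish_job())"
```

```text
the job is handed in; nothing more can be done
None
```

Both walnut segments lie flat on the green stripes with their arches towards the red fence, measured within about 3 mm and 0.5° of centred; the job was handed in at about 21 s of the 56 s allowed.

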